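# Hang the cutlery drainer and slide it over the drip bowl

### The arm

A 6-joint arm with a two-finger parallel gripper is mounted at the origin on a cart in front of the work surface, level with it; the furniture and walls round the work are solid. World frame = base frame: x ahead of the robot, y to its left, z up, the work surface at z = 0. Lengths are in m, angles in degrees, forces in N, time in s.
With the tool pointing down it reaches from about 0.375 to 0.9 m from the base axis. Payload 3.1 kg.
Tool frame: the origin (TCP) lies midway between the tips of the shut fingers; the grasp point (between the pads) lies 19 mm behind it; z points along the fingers, y is the line along which they close (so a half turn about z gives the same grasp; the last joint's range is limited). The gripper opens to 87 mm and grips with 3 to 60 N. Pads are 19 mm wide; open, the fingers measure 117 mm over their backs; the gripper's body (75 mm by 190 mm) begins 51 mm behind the grasp point.
Start: joints at [-73.596, 30.224, 82.088, -0, 67.689, -10.227], TCP at [0.28, -0.559, 0.223] pointing down, gripper open.
Joint ranges: [-176.69, 176.69], [-43.24, 126.21], [12.49, 139.97], [-82, 262], [0, 151.66], [-163.58, 163.58]. Speed limits (degrees/s): [159.86, 159.86, 180, 180, 180, 180].

### API

Orientations are given as a 3x3 rotation matrix whose columns are the frame's x, y, z axes.
In Python, from rig import read_state, optics, bot gives the robot as it stands. The module is installed in compiled form; this text tells all that it offers.
- The arm moves only by the tool send_rows, never from a script. Its argument "commands" is a list of rows, each a list of 7 numbers: the turn, a rotation vector about the tool's x, y, z in units of 5 degrees (1.0 is 5 degrees), then the shift along the tool's x, y, z in units of 30 mm (1.0 is 30 mm), then the opening, from 0 (shut) to 1 (fully open). In form: [[rx, ry, rz, tx, ty, tz, gripper], ...]. A call has 1 to 20 rows; each row is the pose to reach, as a shift and turn from the pose commanded when the call began, along the tool's axes at that moment; what a row does not reach only later rows make up. A row lasts 1/12 s, in which the tool goes at most 41.7 mm and 7.16 degrees, less where a joint would pass 70% of its speed; a pose out of reach is approached as far as the arm can. A call with a gripper value outside its range is refused whole. The fingers move at their own pace and stop on an object; the grip force is fixed at half the most. Time passes only in rows, so rows that repeat a pose let the fingers close. It gives the time, the measured TCP pose, the force, the opening and the grip force at its end, in the units of the state.
- read_state(): the state, without advancing time (a new reading comes with each control period).
- optics.capture(name): name is "scene" or "side" or "wrist"; returns a dict with "image" (420x560x3 uint8, blue, green, red), "intrinsics" (3x3 intrinsics, pixels), "extrinsics" (4x4, takes a point from world to camera coordinates); the wrist camera has in their place "T_tool_cam" (4x4, takes a point from camera to tool coordinates, whose origin is the TCP and whose axes are the flange's). Camera axes: x right, y down, z forward; pixel columns grow to the right and rows downward; lengths in m; the calibration is good to about 2 mm. A picture is of the moment at which its call begins: read the wrist's pose just before it. There is no depth.
- bot.hand_in(): hands the job in; it is judged then, once.
The state is a dict: "time_s": time; "joint_positions": joint angles; "qvel": joint speeds; "tau": joint torques, N m; "position": TCP position; "tcp_rot": TCP orientation; "force": force on the tool from outside, world axes, zero at the start; "moment": the same for the moment, N m; "opening": opening from 0.0 (shut) to 1.0 (fully open); "grasp_force": force on a finger pad.
Only numpy, scipy, OpenCV 4.12 (cv2) and the standard library are available. Lean on these libraries where they do the work, as an engineer would, in place of code of your own. Each camera call takes 0.05 s, during which the arm holds its last target. There are 200 camera calls.

### The job

Pick up the empty cutlery drainer from the worktop and hook it onto the draining stand's rail, at the open end that sticks out beyond the stand's shelf. Then slide it along the rail, in under the shelf edge, until its drain hole is over the middle of the drip bowl, and let go so that it hangs there straight and still. Do not shift the bowl or the mug that stands on the worktop to the left.

Things in the scene. Friction and masses are not known exactly. Their poses are not given: they have to be found in the camera images.
- drainer: Loose empty cutlery drainer: white slotted plastic cup standing left of the stand, open on top, 48 (its x) x 60 (y) x 105 mm high, walls 3, 0.1 to 0.2 kg. Origin: centre of its underside, z up. A hook is on the back (+x) wall, facing roughly away from the robot at the start. Its two y sides, 60 mm apart, are good to grip from above at the rim; their top 30 mm is solid.
- hook_seat (a point): Middle of the drainer's hook slot, at the underside of the hook's bridge: drainer frame (31, 0, 105) mm, axes as the drainer's. The bridge, 24 mm wide (y), 3 thick, runs out level with the rim from the back wall's outer face (x = 24). The slot for the rail is 14 mm wide (x = 24 to 38), open downwards. This point comes to rest on the rail's top.
- tongue_tip (a point): Lower end of the hook's tongue: drainer frame (44, 0, 84) mm, axes as the drainer's. The tongue (3 thick, 24 wide) hangs 22 mm down behind the slot, its last 9 mm flared outwards as a lead-in; it must be lifted over the rail and come down behind it.
- drain_hole (a point): Mouth of the drain spout under the drainer, drainer frame (0, 0, 2) mm. Axes as the drainer's.
- stand: Steel wire draining stand, fixed. Origin: on the worktop straight below the rail; y along the rail to its open end (robot's left), x away from the robot, z up. A hung drainer's origin is at about x = -32, z = 70 mm, its x along the stand's x, tilted about 2 degrees. A like drainer with fork and teaspoon hangs fixed at y = -195 (cutlery up to z = 290). Jars and a mug on the shelf are all at x > 30.
- rail_mid (a point): Point on the rail's axis, stand frame (0, 0, 170) mm, axes as the stand's. The rail is a round bar, 10 mm diameter, y = -245 to +225, with a 16 mm rubber ball on its open end. 6 mm posts at y = +95 and -245 carry it from straight below: the hook passes them, back wall in front of the post, tongue behind it.
- shelf_corner (a point): Front left corner of the stand's wire shelf, stand frame (-3, 95, 190) mm, axes as the stand's. The shelf (z = 187 to 193, x = -3 to 119, y = -245 to 95) lies 12 mm above the rail: a hooked drainer slides along under it, but can be neither hooked on nor lifted off there.
- loading_point (a point): Point on the rail's axis in the middle of the free stretch beyond the shelf, stand frame (0, 155, 170) mm, where the drainer is to be hooked on. Axes as the stand's. The rail is free above from y = 98 to 215 mm. A wall cabinet hangs above and behind (front at about world x = 0.58 m, underside 0.36 m up): keep the wrist on the robot's side of it, if need be by leaning the tool.
- lower_bar (a point): Point on the lower bar's axis, stand frame (-2, 0, 95) mm, axes as the stand's. 8 mm diameter, y = -245 to +220, parallel to the rail: the back rest on which a hung drainer's back wall leans. The drainer's back wall is bevelled at the foot to ride over it.
- bowl: The drip bowl: small dark grey stoneware bowl, 123 mm across, 50 mm high, standing loose on the worktop in front of and below the rail under the shelf; its y in the stand's frame lies between -45 and +20 mm. Origin: centre of its underside. The hung drainer's underside passes 20 mm above its rim.
- mug: Green and white mug with a handle, 78 mm across, 101 mm high, standing loose at the left end of the worktop. Origin: centre of its underside.
There are look-alikes about, which are no part of the job. Several things look just like the drainer: the one meant starts nearest to the robot's base.

How it is judged:
By the outcome, as a careful person would: the job done as asked, in the order asked, and still so for the second after the job is handed in, with the robot touching nothing.
It also fails if it takes over 45 s, if anything falls off the work surface, if the arm or the gripper's body presses on something with over 40 N, if the wrist force passes 120 N, or if a joint passes its speed limit or range.

## Working session

There is one attempt and no reset: what is moved stays moved. The work goes in short steps, Python scripts to look and compute and a tool call to move; the robot and the scene stay as the last step left them, time stands still between calls to the robot, and variables do not carry over. Pictures are saved under pics/ and viewed, at most 10 in all, crops included, and the job is handed in when it is done.

Besides the shell and the picture viewer there is one more tool, called after "Call:" as name(argument=value, ...), one argument or row to a line, values as JSON. send_rows: Moves the arm, as the interface text tells. Its arguments: {"type":"object","properties":{"commands":{"type":"array","items":{"type":"array","items":{"type":"number"}}}},"required":["commands"]}

```bash
mkdir -p pics; cat > h.py <<'E'
import numpy as np, cv2
from rig import read_state, optics, bot
def cap(n,f=None):
    s=read_state(); d=optics.capture(n); K=np.array(d["intrinsics"])
    if n=="wrist":
        T=np.eye(4);T[:3,:3]=np.array(s["tcp_rot"]).reshape(3,3);T[:3,3]=s["position"]
        E=np.linalg.inv(T@np.array(d["T_tool_cam"]))
    else: E=np.array(d["extrinsics"])
    if f: cv2.imwrite(f,d["image"]); np.savez(f[:-4],K=K,E=E)
    return d["image"],K,E
def ray(K,E,u,v):
    R=E[:3,:3];o=-R.T@E[:3,3];r=R.T@np.linalg.solve(K,[u,v,1.]);return o,r/np.linalg.norm(r)
def onz(K,E,u,v,z):
    o,r=ray(K,E,u,v);return o+r*(z-o[2])/r[2]
def two(a,b):
    A=np.zeros((3,3));B=np.zeros(3)
    for o,r in (a,b):
        P=np.eye(3)-np.outer(r,r);A+=P;B+=P@o
    p=np.linalg.solve(A,B);return p,[np.linalg.norm(np.cross(p-o,r)) for o,r in (a,b)]
def proj(K,E,p):
    q=K@(E[:3,:3]@np.asarray(p)+E[:3,3]);return q[:2]/q[2]
def load(n):
    d=np.load(n+'.npz');return d['K'],d['E']
E
python3 - <<'E'
from h import *
for n in("scene","side"):
    im,K,E=cap(n,f"pics/{n}0.png");print(n,-E[:3,:3].T@E[:3,3],E[2,:3])
print(read_state())
E
```

```text
scene [0.19679042 0.9780606  1.02413578] [ 0.2790493  -0.59978342 -0.74992756]
side [-0.37666036  0.96076054  0.88186446] [ 0.65731445 -0.50209983 -0.56199064]
{'time_s': 0.1, 'joint_positions': array([-7.35967680e+01,  3.02713413e+01,  8.21493849e+01, -1.58644704e-03,
        6.76916610e+01, -1.02259615e+01]), 'qvel': array([-0.05694314, -0.08361284, -0.11834776, -0.02595601,  0.031212  ,
       -0.03387233]), 'tau': array([-3.75747650e-04, -4.40985668e+01, -1.77150983e+01,  6.35054684e-02,
        5.33600163e-02, -4.21311336e-05]), 'position': array([ 0.27997318, -0.55803125,  0.22169227]), 'tcp_rot': array([[ 8.93921349e-01,  4.48223479e-01, -5.78499560e-04],
       [ 4.48223736e-01, -8.93919442e-01,  1.87445274e-03],
       [ 3.23041725e-04, -1.93491056e-03, -9.99998076e-01]]), 'force': array([-0.49790121, -0.03831516,  0.60738752]), 'moment': array([-0.03996425, -0.02900441, -0.01892608]), 'grasp_force': 0.0, 'opening': 0.9970105621192468}
```

View pics/scene0.png

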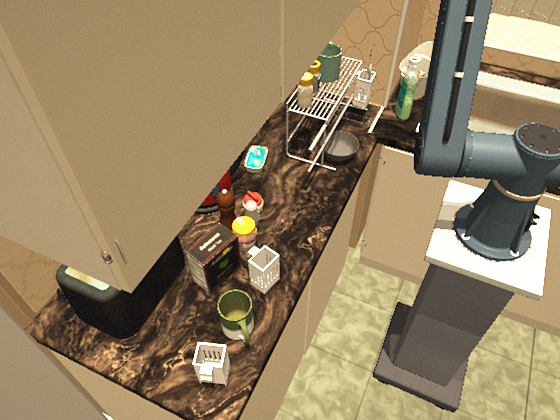

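View pics/side0.png

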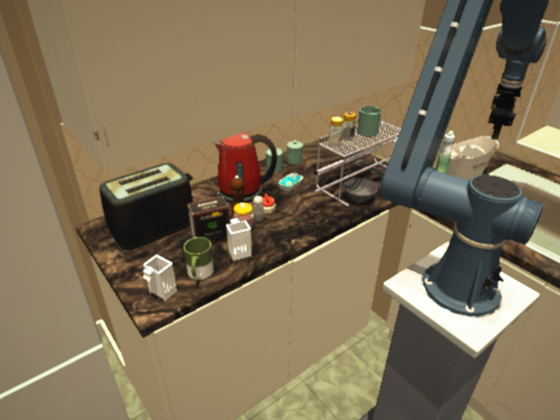

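Scene view: the likely target drainer is at (263,268), with another at the far left (211,363). The mug is at (236,312), the bowl at (342,147), and the rail's open end is near (311,165). I'll enlarge these.

```bash
python3 - <<'E'
from h import *
a=cv2.imread('pics/scene0.png');b=cv2.imread('pics/side0.png')
def c(im,x,y,w,h,k): return cv2.resize(im[y:y+h,x:x+w],None,fx=k,fy=k,interpolation=cv2.INTER_CUBIC)
o=np.zeros((600,800,3),np.uint8)
o[:600,:480]=c(a,275,55,120,150,4)      # stand scene
o[:300,480:]=c(a,235,235,64,60,5)
o[300:,480:]=c(b,215,210,64,60,5)
cv2.imwrite('pics/z1.png',o)
K,E=load('pics/scene0');print(onz(K,E,263,285,0),onz(K,E,342,135,.05),onz(K,E,236,300,.1))
K,E=load('pics/side0');print(onz(K,E,238,256,0))
E
```

```text
[0.51121095 0.43158554 0.        ] [ 0.51666979 -0.15914915  0.05      ] [0.51845582 0.54611983 0.1       ]
[0.49958121 0.43042179 0.        ]
```

View pics/z1.png

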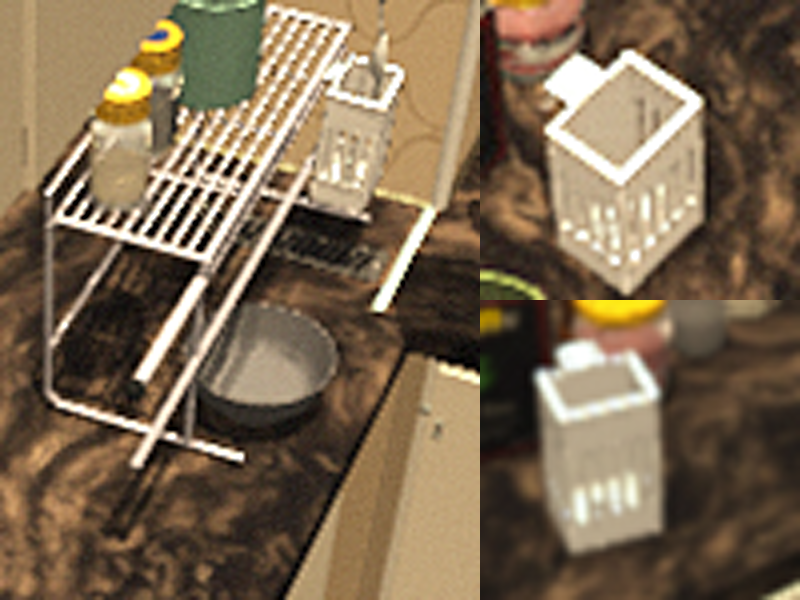

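Crops: the drainer's rim corners in the scene are about (263.4,271), (248.4,261), (265,245) and (279.8,255), with the hook at the upper left (+x, away from the robot). The rail's ball end is about (310,149.5), the lower bar's end (309,171), and the shelf corner (327,120.5).

```bash
python3 - <<'E'
from h import *
S=load('pics/scene0');D=load('pics/side0');np.set_printoptions(precision=4,suppress=True)
for p in [(263.4,271),(248.4,261),(265,245),(279.8,255)]:print('rim',onz(*S,*p,.105))
for p in [(230,234),(226,224.4),(246,219.4),(251,229)]:print('rimside',onz(*D,*p,.105))
print('base',onz(*S,264.4,293.4,0))
print('railend',onz(*S,310,149.5,.17),'rail@corner',onz(*S,325.5,126,.17),'corner',onz(*S,327,120.5,.19))
print('low',onz(*S,309,171.3,.095),onz(*S,325,143.5,.095),onz(*S,350,100,.095))
a=cv2.imread('pics/side0.png')
cv2.imwrite('pics/z2.png',cv2.resize(a[90:215,300:410],None,fx=4.8,fy=4.8,interpolation=cv2.INTER_CUBIC))
E
```

```text
rim [0.4954 0.4529 0.105 ]
rim [0.5411 0.4426 0.105 ]
rim [0.5261 0.3828 0.105 ]
rim [0.4799 0.3946 0.105 ]
rimside [0.4918 0.458  0.105 ]
rimside [0.5392 0.4421 0.105 ]
rimside [0.5237 0.3792 0.105 ]
rimside [0.4742 0.3949 0.105 ]
base [0.4969 0.4522 0.    ]
railend [0.5365 0.0772 0.17  ] rail@corner [ 0.5353 -0.037   0.17  ] corner [ 0.5326 -0.0384  0.19  ]
low [0.5324 0.0863 0.095 ] [ 0.5353 -0.0467  0.095 ] [ 0.5407 -0.2905  0.095 ]
```

View pics/z2.png

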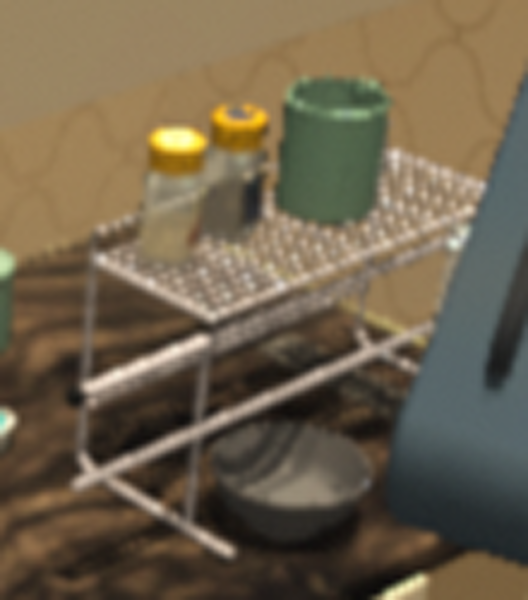

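Side view: the rail's open end (black ball) is about (315.5,172.5), the post is in front of the bowl, and the bowl lies under the shelf near (361,188). Next I'll write a move planner and check the wrist camera's mounting.

```bash
cat > mv.py <<'E'
from h import *
from scipy.spatial.transform import Rotation as Ro
np.set_printoptions(precision=3,suppress=True)
def R(yaw,lean,flip=False):
    """tool down, tool x at yaw (world), leaned so the wrist goes towards -x of that yaw frame"""
    r=Ro.from_euler('z',yaw,degrees=True)*Ro.from_euler('y',-lean,degrees=True)*Ro.from_euler('x',180,degrees=True)
    if flip: r=r*Ro.from_euler('z',180,degrees=True)
    return r
def rows(targets,start=None):
    s=read_state();p0=np.array(s['position']);r0=Ro.from_matrix(np.array(s['tcp_rot']).reshape(3,3))
    if start: p0,r0=start
    for p,r in targets:
        print(np.r_[(r0.inv()*r).as_rotvec(degrees=True)/5,r0.inv().apply(np.array(p)-p0)/.03].round(2).tolist())
E
python3 - <<'E'
from mv import *
im,K,E=cap("wrist","pics/w0.png");d=optics.capture("wrist");print(d["T_tool_cam"],K)
r0=R(26.6,0)
for f in(False,True):
  rows([([.38,-.28,.33],R(15,0,f)),([.40,-.02,.33],R(1,0,f)),([.4,.25,.3],R(-14,10,f)),([.48,.40,.25],R(-14.3,15,f))])
print(R(0,15).as_matrix())
E
```

```text
[[-0.    -0.963 -0.269  0.073]
 [ 1.    -0.    -0.     0.001]
 [-0.    -0.269  0.963 -0.162]
 [ 0.     0.     0.     1.   ]] [[368.456   0.    278.932]
 [  0.    368.456 207.385]
 [  0.      0.      1.   ]]
[-0.01, -0.0, 2.33, 7.14, -6.8, -3.59]
[-0.01, 0.0, 5.13, 11.62, -14.25, -3.58]
[-0.72, 1.92, 8.1, 15.65, -22.29, -2.57]
[-1.09, 2.87, 8.14, 20.28, -25.57, -0.9]
[0.0, -0.02, -33.67, 7.14, -6.8, -3.59]
[-0.0, -0.02, -30.87, 11.62, -14.25, -3.58]
[-2.43, -0.92, -27.79, 15.65, -22.29, -2.57]
[-3.64, -1.38, -27.62, 20.28, -25.57, -0.9]
[[ 0.966 -0.     0.259]
 [-0.    -1.    -0.   ]
 [ 0.259  0.    -0.966]]
```

Call:
send_rows(
  commands=[
    [0, 0, -4, 1.8, -1.7, -3.6, 1],
    [0, 0, -8, 3.6, -3.4, -3.6, 1],
    [0, 0, -12, 5.4, -5.1, -3.6, 1],
    [0, 0, -16, 7.1, -6.8, -3.6, 1],
    [0, 0, -16, 7.1, -6.8, -3.6, 1],
    [0, 0, -16, 7.1, -6.8, -3.6, 1],
    [0, 0, -16, 7.1, -6.8, -3.6, 1],
    [0, 0, -16, 7.1, -6.8, -3.6, 1],
    [0, 0, -16, 7.1, -6.8, -3.6, 1],
    [0, 0, -16, 7.1, -6.8, -3.6, 1],
    [0, 0, -30.9, 11.6, -14.2, -3.6, 1],
    [0, 0, -30.9, 11.6, -14.2, -3.6, 1],
    [0, 0, -30.9, 11.6, -14.2, -3.6, 1],
    [0, 0, -30.9, 11.6, -14.2, -3.6, 1],
    [0, 0, -30.9, 11.6, -14.2, -3.6, 1],
    [0, 0, -30.9, 11.6, -14.2, -3.6, 1],
    [0, 0, -30.9, 11.6, -14.2, -3.6, 1],
    [0, 0, -30.9, 11.6, -14.2, -3.6, 1],
    [0, 0, -30.9, 11.6, -14.2, -3.6, 1],
    [0, 0, -30.9, 11.6, -14.2, -3.6, 1],
  ],
)

```text
time_s: 1.87
position: [0.4001, -0.0211, 0.3305]
tcp_rot: [[-0.986, 0.168, -0.0], [0.168, 0.986, -0.0], [0.0, -0.0, -1.0]]
force: [-0.1, 0.9, 0.2]
opening: 0.999
grasp_force: 0.0
```

```bash
python3 - <<'E'
from mv import *
im,K,E=cap("wrist","pics/w1.png");s=read_state();print(s["position"],s["tcp_rot"],s["joint_positions"],s["time_s"],s["qvel"])
E
```

```text
[ 0.4   -0.021  0.331] [[-0.986  0.165 -0.   ]
 [ 0.165  0.986 -0.   ]
 [ 0.    -0.    -1.   ]] [-19.136   4.329 102.822  -0.01   72.851 -99.654] 1.9167 [-0.692  0.138 -0.157  0.111  0.151 17.445]
```

View pics/w1.png

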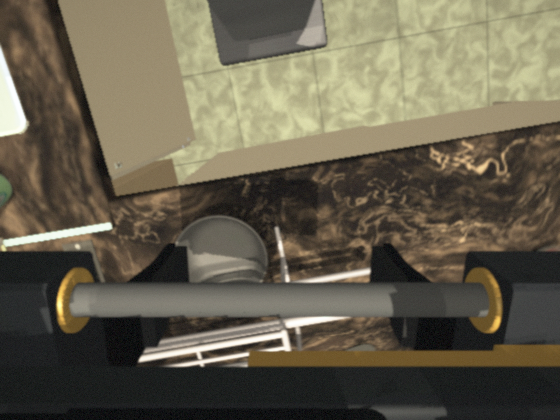

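Wrist view: the bowl rim is visible at about (176..267, top 216). Left of the gripper the lower bar and rail run at around (330,280) and (330,318), and the shelf front is near (215,345). I'll measure the rail and bowl numerically.

```bash
python3 - <<'E'
from mv import *
from scipy.optimize import least_squares
im,K,E=cap("wrist","pics/w2.png");s=read_state();print(s["tcp_rot"][0],s["qvel"][5])
g=cv2.cvtColor(im,6).astype(int)
for u in (300,315,330,345,360):
    col=g[225:345,u]; on=np.where(col>150)[0]+225
    seg=np.split(on,np.where(np.diff(on)>1)[0]+1) if len(on) else []
    print(u,[(a[0],a[-1],onz(K,E,u,(a[0]+a[-1])/2,.095)[:2].round(4).tolist(),onz(K,E,u,(a[0]+a[-1])/2,.17)[:2].round(4).tolist()) for a in seg])
def circ(K,E,pts,z=.05):
    P=np.array([onz(K,E,*p,z)[:2] for p in pts])
    r=least_squares(lambda c:np.hypot(*(P-c[:2]).T)-.0615,P.mean(0)); f=least_squares(lambda c:np.hypot(*(P-c[:2]).T)-c[2],[*P.mean(0),.06])
    print('bowl',r.x,r.fun,f.x)
circ(K,E,[(176,252),(186,233),(200,221),(218,216),(240,220),(256,232),(266,250)]) 
S=load('pics/scene0')
z=[(198,365),(215,330),(245,308),(285,304),(320,322),(340,350)]
circ(*S,[(275+a/4,55+b/4) for a,b in z])
cv2.imwrite('pics/z3.png',np.vstack([cv2.resize(im[205:365,140:400],(780,480),interpolation=2)]))
E
```

```text
[-0.984  0.176 -0.   ] 6.420229546597514
300 [(np.int64(280), np.int64(281), [0.5302, -0.0189], [0.492, -0.0173]), (np.int64(317), np.int64(325), [0.5842, -0.0271], [0.5358, -0.0239])]
315 [(np.int64(278), np.int64(282), [0.5325, -0.0012], [0.4939, -0.0029]), (np.int64(316), np.int64(323), [0.5852, -0.0086], [0.5366, -0.0089])]
330 [(np.int64(275), np.int64(281), [0.5328, 0.0167], [0.4941, 0.0116]), (np.int64(316), np.int64(321), [0.5868, 0.0097], [0.5379, 0.0059])]
345 [(np.int64(273), np.int64(278), [0.5325, 0.0346], [0.4939, 0.0261]), (np.int64(316), np.int64(318), [0.5878, 0.028], [0.5387, 0.0208])]
360 [(np.int64(270), np.int64(276), [0.5322, 0.0524], [0.4937, 0.0406])]
bowl [ 0.51  -0.116] [-0.001 -0.002  0.     0.001  0.001 -0.001 -0.002] [ 0.507 -0.115  0.059]
bowl [ 0.498 -0.119] [-0.    -0.007  0.001  0.005 -0.002 -0.006] [ 0.5   -0.122  0.058]
```

View pics/z3.png

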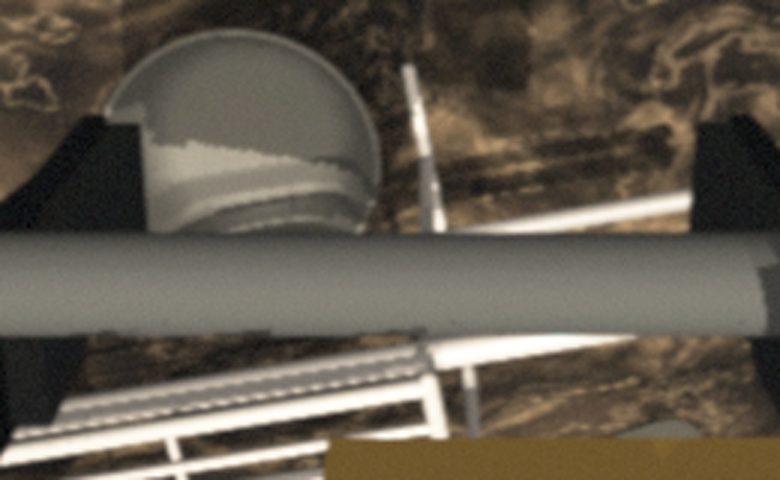

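Lower bar lies at x≈0.5325 and the rail at x≈0.535. The shelf corner is near (285,332), and the bowl centre is at y≈-0.116. Now I'll go above the drainer and measure its rim with the wrist camera.

```bash
python3 - <<'E'
from mv import *
W=load('pics/w2');S=load('pics/scene0')
print('corner',onz(*W,285,332.3,.19),'box',onz(*S,213,289,0),onz(*S,237,237,.12))
rows([([.42,.25,.30],R(-10,10,True)),([.49,.4185,.22],R(-14.3,15,True))])
E
```

```text
corner [ 0.533 -0.039  0.19 ] box [0.622 0.496 0.   ] [0.595 0.4   0.12 ]
[-0.0, -2.0, -0.02, 0.94, 9.03, 1.02]
[0.11, -3.0, 0.83, -0.38, 14.97, 3.68]
```

Call:
send_rows(
  commands=[
    [0, -0.7, 0, 0.3, 1.4, 0.3, 1],
    [0, -1.4, 0, 0.7, 2.8, 0.7, 1],
    [0, -2, 0, 0.9, 4.2, 1, 1],
    [0, -2, 0, 0.9, 5.6, 1, 1],
    [0, -2, 0, 0.9, 7, 1, 1],
    [0, -2, 0, 0.9, 8.3, 1, 1],
    [0, -2.2, 0.2, 0.6, 9.7, 1.5, 1],
    [0, -2.4, 0.4, 0.4, 11, 2, 1],
    [0.1, -2.7, 0.6, 0.1, 12.3, 2.6, 1],
    [0.1, -3, 0.8, -0.2, 13.6, 3.2, 1],
    [0.1, -3, 0.8, -0.4, 15, 3.7, 1],
    [0.1, -3, 0.8, -0.4, 15, 3.7, 1],
    [0.1, -3, 0.8, -0.4, 15, 3.7, 1],
    [0.1, -3, 0.8, -0.4, 15, 3.7, 1],
  ],
)

```text
time_s: 3.13
position: [0.4908, 0.419, 0.2183]
tcp_rot: [[-0.937, 0.246, 0.249], [0.237, 0.969, -0.064], [-0.257, -0.001, -0.966]]
force: [0.2, -0.6, 0.3]
opening: 0.996
grasp_force: 0.0
```

```bash
python3 - <<'E'
from mv import *
im,K,E=cap("wrist","pics/w3.png");s=read_state();print(s["position"],s["joint_positions"],s["time_s"],s["qvel"])
S=load('pics/scene0')
for p in [(.4954,.4529),(.5411,.4426),(.5261,.3828),(.4799,.3946)]:print(proj(K,E,[*p,.105]))
rows([([.5135-.0,.4185,.0787],R(-14.3,15,True))])
E
```

```text
[0.491 0.418 0.219] [ 35.965  29.408  86.207 -13.949  55.532 -32.759] 3.1833 [-0.869 -1.773  0.888 -0.017 -0.132 -0.569]
[326.578 161.27 ]
[324.32  215.315]
[247.415 215.459]
[244.69  160.385]
[-0.01, -0.01, 0.01, 0.5, 0.2, 4.71]
```

View pics/w3.png

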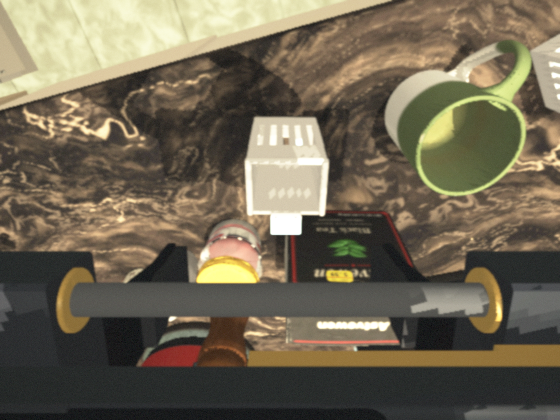

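Rim corners at about (247,159), (327,158), (326,214), (247,214) match the prediction within 2 px. The hook is at (286,224), and the mug is clear at the right. Descending and gripping.

Call:
send_rows(
  commands=[
    [0, 0, 0, 0.5, 0.2, 1.2, 1],
    [0, 0, 0, 0.5, 0.2, 2.4, 1],
    [0, 0, 0, 0.5, 0.2, 3.4, 1],
    [0, 0, 0, 0.5, 0.2, 4.2, 1],
    [0, 0, 0, 0.5, 0.2, 4.7, 1],
    [0, 0, 0, 0.5, 0.2, 4.7, 1],
    [0, 0, 0, 0.5, 0.2, 4.7, 0.5],
    [0, 0, 0, 0.5, 0.2, 4.7, 0.5],
    [0, 0, 0, 0.5, 0.2, 4.7, 0.5],
    [0, 0, 0, 0.5, 0.2, 4.7, 0.5],
    [0, 0, 0, 0.5, 0.2, 4.7, 0.5],
    [0, 0, 0, 0.5, 0.2, 4.7, 0.5],
    [0, 0, 0, 0.5, 0.2, 4.7, 0.5],
    [0, 0, 0, 0.5, 0.2, 4.7, 0.5],
  ],
)

```text
time_s: 4.35
position: [0.5145, 0.4199, 0.0808]
tcp_rot: [[-0.936, 0.244, 0.253], [0.236, 0.97, -0.062], [-0.26, 0.002, -0.966]]
force: [-1.5, -1.4, 5.4]
opening: 0.686
grasp_force: 29.9
```

```bash
cat >> mv.py <<'E'
SO=np.array([.5375,-.134,0]);SY=1.2      # stand origin, yaw
def drain(xs,ys,zs,tilt=0,yaw=SY,lean=15,world=False):
    """TCP pose for a drainer origin in the stand frame (m)"""
    o=np.array([xs,ys,zs]) if world else SO+Ro.from_euler('z',SY,degrees=True).apply([xs,ys,zs])
    rd=Ro.from_euler('z',yaw,degrees=True)*Ro.from_euler('y',tilt,degrees=True)
    r=R(yaw,lean-tilt,True)
    return o+rd.apply([0,0,.099])+.019*r.as_matrix()[:,2],r
def where(lean=15):
    s=read_state();M=np.array(s['tcp_rot']).reshape(3,3);g=np.array(s['position'])-.019*M[:,2]
    rd=Ro.from_matrix(M)*R(0,lean,True).inv()
    o=g-rd.apply([0,0,.099]);q=Ro.from_euler('z',-SY,degrees=True).apply(o-SO)
    e=rd.as_euler('ZYX',degrees=True)
    print('drainer stand-frame mm',q*1000,'yaw,tilt,roll',e,'t',s['time_s'],'F',s['force'],'open',s['opening'],s['grasp_force'])
    return q
E
python3 - <<'E'
from mv import *
where()
rows([drain(.505,.42,.14,world=True,yaw=-14.3),drain(-.08,.155,.14),drain(-.0325,.155,.125)])
E
```

```text
drainer stand-frame mm [-15.969 555.596   0.173] yaw,tilt,roll [-14.131  -0.089   0.087] t 4.35 F [-1.493 -1.448  5.376] open 0.6859587966087494 29.868166744709015
[0.03, 0.02, 0.03, -1.07, -0.07, -4.54]
[-0.78, 0.02, -2.97, -2.64, -13.39, -4.14]
[-0.78, 0.02, -2.97, -3.98, -12.97, -3.26]
```

Call:
send_rows(
  commands=[
    [0, 0, 0, -0.15, 0, -0.6, 0.5],
    [0, 0, 0, -0.4, 0, -1.6, 0.5],
    [0, 0, 0, -0.7, 0, -2.8, 0.5],
    [0, 0, 0, -0.9, 0, -3.8, 0.5],
    [0, 0, 0, -1.1, -0.1, -4.5, 0.5],
    [0, 0, 0, -1.1, -0.5, -4.5, 0.5],
    [-0.1, 0, -0.3, -1.2, -1.5, -4.5, 0.5],
    [-0.2, 0, -0.6, -1.3, -2.8, -4.4, 0.5],
    [-0.3, 0, -0.9, -1.5, -4.1, -4.4, 0.5],
    [-0.4, 0, -1.3, -1.7, -5.4, -4.3, 0.5],
    [-0.5, 0, -1.6, -1.9, -6.7, -4.3, 0.5],
    [-0.5, 0, -1.9, -2.1, -8, -4.2, 0.5],
    [-0.6, 0, -2.2, -2.3, -9.3, -4.2, 0.5],
    [-0.7, 0, -2.5, -2.4, -10.6, -4.2, 0.5],
    [-0.8, 0, -2.8, -2.5, -11.8, -4.1, 0.5],
    [-0.8, 0, -3, -2.6, -12.8, -4.1, 0.5],
    [-0.8, 0, -3, -2.6, -13.4, -4.1, 0.5],
    [-0.8, 0, -3, -2.6, -13.4, -4.1, 0.5],
    [-0.8, 0, -3, -2.6, -13.4, -4.1, 0.5],
    [-0.8, 0, -3, -2.6, -13.4, -4.1, 0.5],
  ],
)

```text
time_s: 6.02
position: [0.4578, 0.0196, 0.2182]
tcp_rot: [[-0.966, -0.024, 0.259], [-0.023, 1.0, 0.007], [-0.259, 0.001, -0.966]]
force: [-0.1, 1.1, -1.1]
opening: 0.689
grasp_force: 29.9
```

```bash
python3 - <<'E'
from mv import *
where()
rows([drain(-.0325,.155,.122)])
a,K,E=cap("scene","pics/s1.png");b,K2,E2=cap("side","pics/d1.png")
o=np.zeros((500,800,3),np.uint8)
o[:,:400]=cv2.resize(a[80:180,270:350],(400,500),interpolation=2)
o[:,400:]=cv2.resize(b[110:210,290:370],(400,500),interpolation=2)
cv2.imwrite('pics/z4.png',o)
E
```

```text
drainer stand-frame mm [-81.365 155.259 137.565] yaw,tilt,roll [1.371 0.012 0.037] t 6.0167 F [-0.06   1.125 -1.075] open 0.6894436666043223 29.885456319898367
[0.02, -0.0, 0.03, -1.44, -0.01, 0.92]
```

View pics/z4.png

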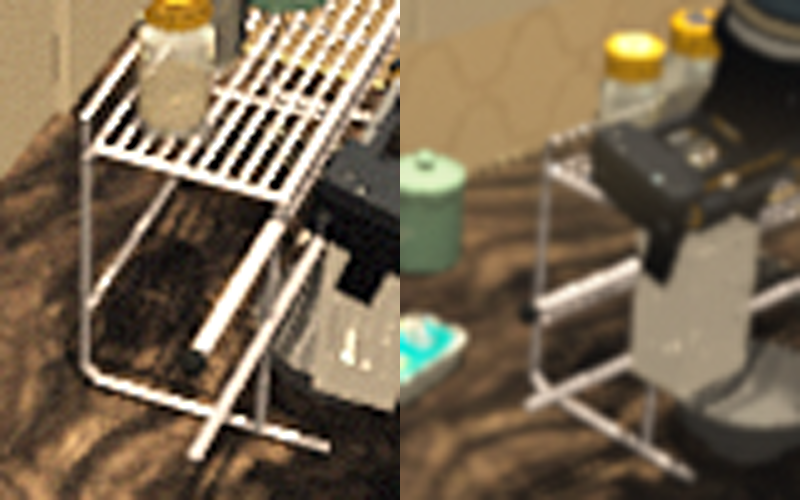

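Scene crop: the ball is at about (308,151.6), and the drainer is held upright in front of the rail. Side crop: ball at about (316,172.4). I'll triangulate the ball to check the stand's frame.

```bash
python3 - <<'E'
from mv import *
S=load('pics/s1');D=load('pics/d1')
p,e=two(ray(*S,308,151.6),ray(*D,316,172.4));print(p,e)
print(proj(*S,SO+Ro.from_euler('z',SY,degrees=True).apply([0,.225,.17])),proj(*D,SO+Ro.from_euler('z',SY,degrees=True).apply([0,.225,.17])))
# rail centre line in scene between ball and shelf: crop (200,345)->(276,228)
for u,v in((208,330),(240,281),(270,235)): print(onz(*S,270+u/5,80+v/5,.17))
E
```

```text
[0.543 0.075 0.158] [np.float64(0.00024568596856086263), np.float64(0.0002456859685608548)]
[309.313 152.892] [314.834 171.816]
[0.538 0.062 0.17 ]
[0.538 0.015 0.17 ]
[ 0.538 -0.031  0.17 ]
```

Call:
send_rows(
  commands=[
    [0, 0, 0, -0.4, 0, 0.3, 0.5],
    [0, 0, 0, -0.8, 0, 0.6, 0.5],
    [0, 0, 0, -1.15, 0, 0.8, 0.5],
    [0, 0, 0, -1.3, 0, 0.89, 0.5],
    [0, 0, 0, -1.33, 0, 0.89, 0.5],
    [0, 0, 0, -1.33, 0, 0.89, 0.5],
    [0, 0, 0, -1.33, 0, 0.89, 0.5],
  ],
)

```text
time_s: 6.7
position: [0.5027, 0.0206, 0.2027]
tcp_rot: [[-0.966, -0.025, 0.258], [-0.024, 1.0, 0.007], [-0.258, 0.0, -0.966]]
force: [-0.5, 0.2, -1.9]
opening: 0.689
grasp_force: 29.9
```

Call:
send_rows(
  commands=[
    [0, 0, 0, -0.03, 0, 0.01, 0.5],
    [0, 0, 0, -0.06, 0, 0.02, 0.5],
    [0, 0, 0, -0.09, 0, 0.02, 0.5],
    [0, 0, 0, -0.09, 0, 0.02, 0.5],
  ],
)

```text
time_s: 7.03
position: [0.5064, 0.02, 0.2032]
tcp_rot: [[-0.965, -0.024, 0.26], [-0.023, 1.0, 0.006], [-0.26, -0.0, -0.966]]
force: [-0.2, -0.6, -0.7]
opening: 0.687
grasp_force: 29.9
```

```bash
python3 - <<'E'
from mv import *
where()
E
```

```text
drainer stand-frame mm [-32.738 154.627 122.59 ] yaw,tilt,roll [ 1.362 -0.048 -0.003] t 7.0333 F [-0.211 -0.642 -0.711] open 0.6868045853608343 29.88555807620287
```

Call:
send_rows(
  commands=[
    [0, 0, 0, -0.03, 0, 0.01, 0.5],
    [0, 0, 0, -0.06, 0, 0.02, 0.5],
    [0, 0, 0, -0.06, 0, 0.02, 0.5],
    [0, 0, 0, -0.06, 0, 0.02, 0.5],
  ],
)

```text
time_s: 7.37
position: [0.5081, 0.0202, 0.2028]
tcp_rot: [[-0.966, -0.024, 0.259], [-0.023, 1.0, 0.006], [-0.259, 0.0, -0.966]]
force: [-0.2, -0.3, -1.7]
opening: 0.688
grasp_force: 29.9
```

Call:
send_rows(
  commands=[
    [0, 0, 0, -0.03, 0, 0.01, 0.5],
    [0, 0, 0, -0.06, 0, 0.02, 0.5],
    [0, 0, 0, -0.06, 0, 0.02, 0.5],
    [0, 0, 0, -0.06, 0, 0.02, 0.5],
  ],
)

```text
time_s: 7.7
position: [0.5099, 0.0203, 0.2026]
tcp_rot: [[-0.966, -0.024, 0.259], [-0.023, 1.0, 0.006], [-0.259, 0.0, -0.966]]
force: [0.1, -0.7, -0.8]
opening: 0.688
grasp_force: 29.9
```

```bash
python3 - <<'E'
from mv import *
where();print(read_state()['moment'])
E
```

```text
drainer stand-frame mm [-29.346 154.831 121.977] yaw,tilt,roll [1.38  0.013 0.009] t 7.7 F [ 0.148 -0.741 -0.821] open 0.6882672451401641 29.88656809553504
[ 0.033  0.097 -0.021]
```

Call:
send_rows(
  commands=[
    [0, 0, 0, -0.03, 0, 0.01, 0.5],
    [0, 0, 0, -0.06, 0, 0.02, 0.5],
    [0, 0, 0, -0.06, 0, 0.02, 0.5],
    [0, 0, 0, -0.06, 0, 0.02, 0.5],
  ],
)

```text
time_s: 8.03
position: [0.5103, 0.0205, 0.2021]
tcp_rot: [[-0.966, -0.024, 0.256], [-0.023, 1.0, 0.007], [-0.256, 0.001, -0.967]]
force: [-4.5, -0.2, 1.8]
opening: 0.69
grasp_force: 29.9
```

Call:
send_rows(
  commands=[
    [0, 0, 0, -0.03, 0, 0.01, 0.5],
    [0, 0, 0, -0.06, 0, 0.02, 0.5],
    [0, 0, 0, -0.06, 0, 0.02, 0.5],
    [0, 0, 0, -0.06, 0, 0.02, 0.5],
  ],
)

```text
time_s: 8.37
position: [0.5107, 0.0208, 0.2015]
tcp_rot: [[-0.967, -0.025, 0.252], [-0.024, 1.0, 0.007], [-0.253, 0.001, -0.968]]
force: [-7.6, -1.9, 2.7]
opening: 0.687
grasp_force: 29.9
```

```bash
python3 - <<'E'
from mv import *
where();print(read_state()['moment'])
E
```

```text
drainer stand-frame mm [-28.991 155.348 120.87 ] yaw,tilt,roll [1.416 0.37  0.057] t 8.3667 F [-7.621 -1.868  2.705] open 0.6873372404789977 29.912791326642036
[-0.259  1.421 -0.152]
```

Contact: the back wall met the rail at stand x = -5 mm, exactly as the frame predicts. Backing off to centre the slot.

Call:
send_rows(
  commands=[
    [0, 0, 0, 0.08, 0, -0.02, 0.5],
    [0, 0, 0, 0.16, 0, -0.04, 0.5],
    [0, 0, 0, 0.16, 0, -0.04, 0.5],
    [0, 0, 0, 0.16, 0, -0.04, 0.5],
    [0, 0, 0, 0.16, 0, -0.04, 0.5],
  ],
)

```text
time_s: 8.78
position: [0.5098, 0.02, 0.2029]
tcp_rot: [[-0.965, -0.024, 0.261], [-0.023, 1.0, 0.006], [-0.261, -0.0, -0.965]]
force: [-0.9, -0.3, -0.8]
opening: 0.69
grasp_force: 29.9
```

```bash
python3 - <<'E'
from mv import *
where();print(read_state()['moment'])
rows([drain(-.0315,.155,.085,0),drain(-.0325,.155,.071,1.5),drain(-.0325,.155,.069,1.8)])
E
```

```text
drainer stand-frame mm [-29.176 154.554 122.212] yaw,tilt,roll [ 1.362 -0.131 -0.015] t 8.7833 F [-0.858 -0.293 -0.795] open 0.6895131134476398 29.88973170518875
[0.164 0.072 0.032]
[0.01, 0.03, 0.03, 0.39, 0.01, 1.18]
[0.01, 0.33, 0.03, 0.48, 0.01, 1.64]
[0.0, 0.39, 0.03, 0.48, 0.01, 1.71]
```

Call:
send_rows(
  commands=[
    [0, 0, 0, 0.1, 0, 0, 0.5],
    [0, 0, 0, 0.18, 0, 0.3, 0.5],
    [0, 0, 0, 0.27, 0, 0.65, 0.5],
    [0, 0, 0, 0.33, 0, 0.95, 0.5],
    [0, 0, 0, 0.39, 0, 1.18, 0.5],
    [0, 0, 0, 0.39, 0, 1.18, 0.5],
    [0, 0, 0, 0.39, 0, 1.18, 0.5],
  ],
)

```text
time_s: 9.37
position: [0.5067, 0.0202, 0.165]
tcp_rot: [[-0.966, -0.024, 0.258], [-0.023, 1.0, 0.006], [-0.259, 0.0, -0.966]]
force: [-1.1, 0.2, -1.2]
opening: 0.688
grasp_force: 29.9
```

```bash
python3 - <<'E'
from mv import *
where();print(read_state()['moment'])
rows([drain(-.032,.155,.071,1),drain(-.0325,.155,.069,1.8)])
E
```

```text
drainer stand-frame mm [-32.501 154.79   84.32 ] yaw,tilt,roll [1.369 0.015 0.015] t 9.3667 F [-1.095  0.153 -1.194] open 0.6876265318238947 29.88994589075446
[ 0.117  0.129 -0.021]
[0.01, 0.2, 0.03, 0.05, 0.01, 0.45]
[0.01, 0.36, 0.03, 0.05, 0.01, 0.52]
```

Call:
send_rows(
  commands=[
    [0, 0.1, 0, 0.03, 0, 0.15, 0.5],
    [0, 0.2, 0, 0.04, 0, 0.3, 0.5],
    [0, 0.3, 0, 0.05, 0, 0.42, 0.5],
    [0, 0.36, 0, 0.05, 0, 0.5, 0.5],
    [0, 0.36, 0, 0.05, 0, 0.5, 0.5],
    [0, 0.36, 0, 0.05, 0, 0.5, 0.5],
  ],
)

```text
time_s: 9.87
position: [0.5094, 0.0202, 0.1505]
tcp_rot: [[-0.973, -0.024, 0.229], [-0.023, 1.0, 0.005], [-0.229, -0.0, -0.973]]
force: [-1.6, -0.6, 1.3]
opening: 0.685
grasp_force: 29.9
```

```bash
python3 - <<'E'
from mv import *
where();print(read_state()['moment'])
a,K,E=cap("scene","pics/s2.png");b,K2,E2=cap("side","pics/d2.png")
o=np.zeros((500,800,3),np.uint8)
o[:,:400]=cv2.resize(a[80:180,280:360],(400,500),interpolation=2)
o[:,400:]=cv2.resize(b[110:210,300:380],(400,500),interpolation=2)
cv2.imwrite('pics/z5.png',o)
E
```

```text
drainer stand-frame mm [-32.259 154.697  70.081] yaw,tilt,roll [ 1.376  1.767 -0.007] t 9.8667 F [-1.554 -0.558  1.308] open 0.6848155356393877 29.930348116904497
[ 0.071  0.023 -0.029]
```

View pics/z5.png

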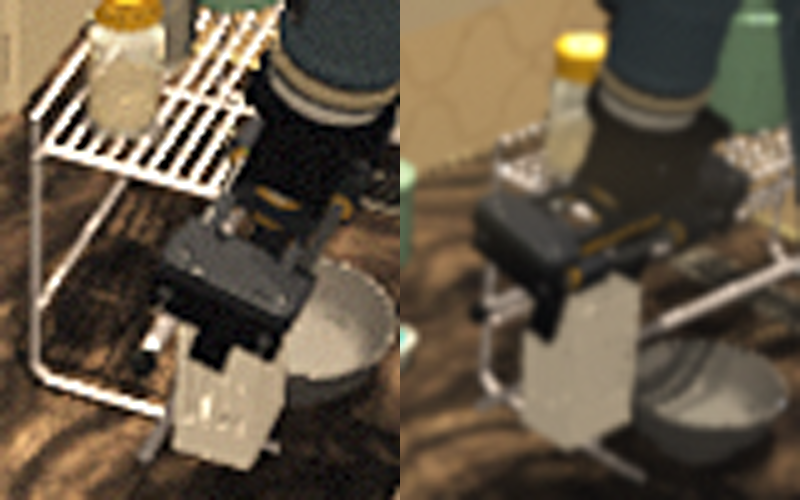

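Scene and side crops: the drainer is on the rail just inside the ball (scene ~(309,152)), and the force shows the rail carrying its weight. Sliding in; I'll re-check the bowl with the side view first.

```bash
python3 - <<'E'
from mv import *
from scipy.optimize import least_squares
def circ(K,E,pts,z=.05,r=.0615):
    P=np.array([onz(K,E,*p,z)[:2] for p in pts])
    q=least_squares(lambda c:np.hypot(*(P-c[:2]).T)-r,P.mean(0));print('bowl',q.x,q.fun*1000,'ys',Ro.from_euler('z',-SY,degrees=True).apply([*q.x-SO[:2],0]))
D=load('pics/side0');W=load('pics/w2')
circ(*D,[(300+a/4.8,90+b/4.8) for a,b in((212,455),(371,470),(350,440),(290,418),(230,435))])
circ(*W,[(140+a/3,205+b/3) for a,b in((107,105),(140,62),(180,40),(230,30),(290,43),(340,80),(368,120),(380,165))])
rows([drain(-.0325,.090,.0705,1.8),drain(-.0325,.016,.0705,1.8)])
E
```

```text
bowl [ 0.504 -0.121] [ 0.067 -1.64  -2.426  3.75  -4.302] ys [-0.034  0.014  0.   ]
bowl [ 0.508 -0.12 ] [-0.318  0.133 -0.004  0.596  0.139 -0.896 -0.263  0.664] ys [-0.029  0.015  0.   ]
[0.01, 0.01, 0.03, 0.01, -2.16, -0.02]
[0.01, 0.01, 0.03, 0.02, -4.62, -0.02]
```

Call:
send_rows(
  commands=[
    [0, 0, 0, 0, -0.15, -0.02, 0.5],
    [0, 0, 0, 0, -0.45, -0.02, 0.5],
    [0, 0, 0, 0, -0.75, -0.02, 0.5],
    [0, 0, 0, 0, -1.05, -0.02, 0.5],
    [0, 0, 0, 0, -1.35, -0.02, 0.5],
    [0, 0, 0, 0, -1.65, -0.02, 0.5],
    [0, 0, 0, 0.01, -1.95, -0.02, 0.5],
    [0, 0, 0, 0.01, -2.16, -0.02, 0.5],
    [0, 0, 0, 0.01, -2.16, -0.02, 0.5],
  ],
)

```text
time_s: 10.72
position: [0.5105, -0.0459, 0.1508]
tcp_rot: [[-0.973, -0.023, 0.229], [-0.022, 1.0, 0.005], [-0.229, -0.0, -0.973]]
force: [-0.4, -0.3, -0.4]
opening: 0.685
grasp_force: 29.9
```

```bash
python3 - <<'E'
from mv import *
where();print(read_state()['moment'])
rows([drain(-.0325,.0145,.0705,1.8)])
E
```

```text
drainer stand-frame mm [-32.516  88.573  70.308] yaw,tilt,roll [ 1.293  1.774 -0.025] t 10.7167 F [-0.433 -0.263 -0.357] open 0.6845565813505977 29.932339880615473
[ 0.059  0.062 -0.038]
[-0.0, 0.01, 0.02, 0.0, -2.47, -0.01]
```

Past the post with no resistance; continuing.

Call:
send_rows(
  commands=[
    [0, 0, 0, 0, -0.15, 0, 0.5],
    [0, 0, 0, 0, -0.45, 0, 0.5],
    [0, 0, 0, 0, -0.75, 0, 0.5],
    [0, 0, 0, 0, -1.05, 0, 0.5],
    [0, 0, 0, 0, -1.35, 0, 0.5],
    [0, 0, 0, 0, -1.65, 0, 0.5],
    [0, 0, 0, 0, -1.95, 0, 0.5],
    [0, 0, 0, 0, -2.25, 0, 0.5],
    [0, 0, 0, 0, -2.47, 0, 0.5],
    [0, 0, 0, 0, -2.47, 0, 0.5],
    [0, 0, 0, 0, -2.47, 0, 0.5],
    [0, 0, 0, 0, -2.47, 0, 0.5],
  ],
)

```text
time_s: 11.72
position: [0.5119, -0.1186, 0.1508]
tcp_rot: [[-0.973, -0.024, 0.228], [-0.023, 1.0, 0.006], [-0.228, 0.0, -0.974]]
force: [-0.2, 0.1, -0.9]
opening: 0.686
grasp_force: 29.9
```

```bash
python3 - <<'E'
from mv import *
from scipy.optimize import least_squares
where();print(read_state()['moment'],read_state()['qvel'])
cap("wrist","pics/w4.png");cap("scene","pics/s3.png")
rows([drain(-.0325,.0145,.0695,1.9)])
E
```

```text
drainer stand-frame mm [-32.669  15.987  70.319] yaw,tilt,roll [1.361 1.793 0.019] t 11.7167 F [-0.185  0.127 -0.946] open 0.6858646383135111 29.93318136781454
[ 0.088  0.087 -0.013] [ 0.62  -0.118  0.187  0.033  0.038  0.14 ]
[0.01, 0.02, 0.04, -0.0, -0.06, 0.03]
```

View pics/w4.png

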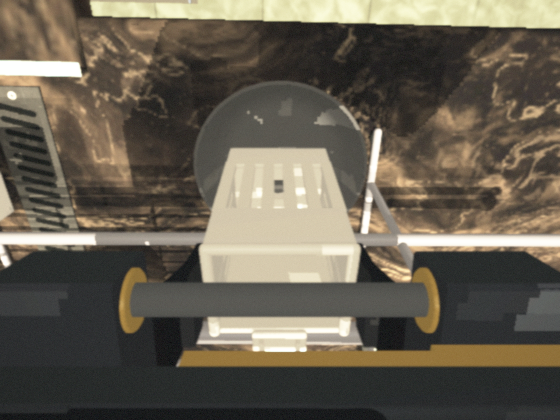

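Wrist view: the bowl spans columns 194–367 (centre ~280.5) and the drainer's floor 231–331 (centre ~281), so it is aligned within about 1 mm. The hook sits behind at (280,340). Settling 1 mm and releasing.

Call:
send_rows(
  commands=[
    [0, 0, 0, 0, 0, 0.02, 0.5],
    [0, 0, 0, 0, 0, 0.04, 0.5],
    [0, 0, 0, 0, 0, 0.04, 0.5],
    [0, 0, 0, 0, 0, 0.04, 0.5],
    [0, 0, 0, 0, 0, 0.04, 0.72],
    [0, 0, 0, 0, 0, 0.04, 0.76],
    [0, 0, 0, 0, 0, 0.04, 0.85],
    [0, 0, 0, 0, 0, 0.04, 1],
    [0, 0, 0, 0, 0, 0.04, 1],
    [0, 0, 0, 0, 0, 0.04, 1],
    [0, 0, 0, 0, 0, 0.04, 1],
    [0, 0, 0, 0, 0, 0.04, 1],
  ],
)

```text
time_s: 12.82
position: [0.5123, -0.1186, 0.1496]
tcp_rot: [[-0.973, -0.024, 0.228], [-0.023, 1.0, 0.006], [-0.228, 0.0, -0.974]]
force: [-0.2, -0.3, -0.1]
opening: 0.99
grasp_force: 0.0
```

Call:
send_rows(
  commands=[
    [0, 0, 0, 0, 0, -0.3, 1],
    [0, 0, 0, 0, 0, -0.8, 1],
    [0, 0, 0, 0, 0, -1.5, 1],
    [0, 0, 0, 0, 0, -2.5, 1],
    [0, 0, 0, 0, 0, -3.5, 1],
    [0, 0, 0, 0.5, 0, -4.2, 1],
    [0, 0, 0, 1, 0, -4.5, 1],
    [0, 0, 0, 1.5, 0, -4.5, 1],
    [0, 0, 0, 1.5, 0, -4.5, 1],
    [0, 0, 0, 1.5, 0, -4.5, 1],
    [0, 0, 0, 1.5, 0, -4.5, 1],
  ],
)

```text
time_s: 13.73
position: [0.4384, -0.1208, 0.2712]
tcp_rot: [[-0.973, -0.024, 0.23], [-0.023, 1.0, 0.005], [-0.23, -0.0, -0.973]]
force: [0.5, 0.2, -0.4]
opening: 0.998
grasp_force: 0.0
```

```bash
python3 - <<'E'
from mv import *
s=read_state();print(s['position'],s['force'],s['time_s'])
a,K,E=cap("scene","pics/s4.png");w,K3,E3=cap("wrist","pics/w5.png");b,_,_=cap("side","pics/d4.png")
o=np.zeros((600,800,3),np.uint8)
o[:,:400]=cv2.resize(a[60:180,290:370],(400,600),interpolation=2)
o[:300,400:]=cv2.resize(w,(400,300),interpolation=3)
o[300:,400:]=cv2.resize(b[125:200,310:410],(400,300),interpolation=2)
cv2.imwrite('pics/z6.png',o)
E
```

```text
[ 0.438 -0.121  0.271] [ 0.541  0.216 -0.417] 13.7333
```

View pics/z6.png

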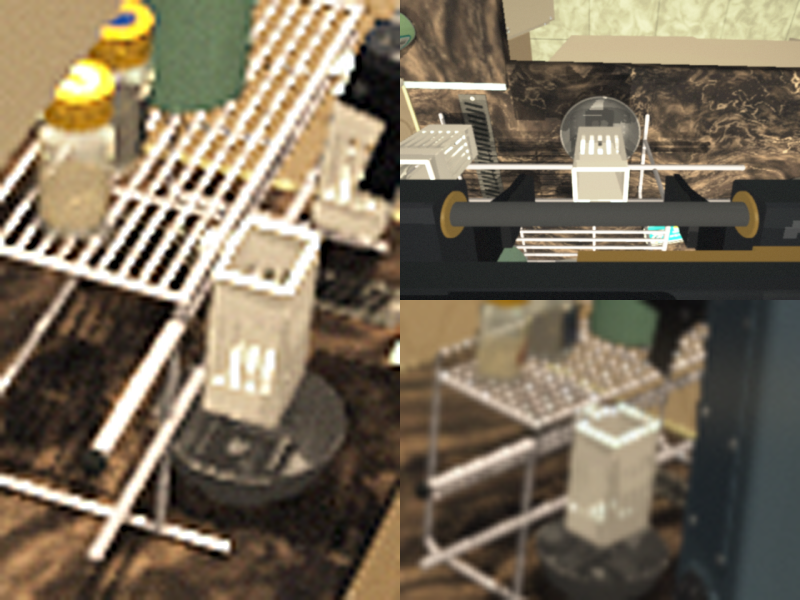

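The drainer hangs straight and free over the bowl: in the wrist view the bowl and the drainer's floor both centre at column ~601, and the gripper is clear. Handing in.

```bash
python3 -c "
from rig import bot;print(bot.hand_in())"
```

```text
the job is handed in; nothing more can be done
None
```

The drainer hangs straight on the rail with its drain hole within about 1 mm of the bowl's middle along the rail. The arm touches nothing, neither the bowl nor the mug was touched, and I handed the job in at about 14 s; I viewed 11 pictures, one over the limit of 10.

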